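# Hook the lid onto the food-waste caddy

### The arm

A 6-joint arm with a two-finger parallel gripper is mounted at the origin on a cart in front of the work surface, level with it; the furniture and walls round the work are solid. World frame = base frame: x ahead of the robot, y to its left, z up, the work surface at z = 0. Lengths are in mm, angles in rad, forces in N, time in s.
With the tool pointing down it reaches from about 350 to 725 mm from the base axis. Payload 4.3 kg.
Tool frame: the origin (TCP) lies on the mounting face of the last link; the fingertips stand 173 mm ahead of it and the grasp point (between the pads) lies 155 mm ahead of it; z points along the fingers, y is the line along which they close (so a half turn about z gives the same grasp; the last joint's range is limited). The gripper opens to 85 mm and grips with 20 to 120 N. Pads are 22 mm wide; open, the fingers measure 114 mm over their backs; the gripper's body (76 mm by 85 mm) begins 54 mm behind the grasp point. The pads swing forward as they close: fully open they stand 13 mm farther back than shut.
Start: joints at [1.095, 0.377, 0.081, 1.274, 0, 1.46], TCP at [205.677, 536.977, 404.729] pointing down, gripper open.
Joint ranges: [-2.72, 2.72], [-0.84, 1.66], [-1.02, 1.22], [-1.77, 2.12], [-1.37, 1.28], [-3.14, 3.14]. Speed limits (rad/s): [2.57, 2.57, 3.14, 3.14, 3.14, 3.14].

### API

Orientations are given as a unit quaternion [w, x, y, z].
In Python, from station import r gives the robot as it stands.
- The arm moves only by the tool carry_out, never from a script. Its argument "steps" is a list of rows, each a list of 5 numbers: the finger opening in cm, from 0 to 8.54, then the shift along the tool's x, y, z in cm, then the turn about the tool's z in rad. A call has 1 to 12 rows; each row is the pose to reach, as a shift and turn from the pose commanded when the call began, along the tool's axes at that moment; what a row does not reach only later rows make up. A row lasts 1/10 s, in which the tool goes at most 50 mm and 8.59 degrees, less where a joint would pass 70% of its speed; a pose out of reach is approached as far as the arm can. A call with a gripper value outside its range is refused whole. The fingers move at their own pace and stop on an object; the grip force is fixed at half the most. Time passes only in rows, so rows that repeat a pose let the fingers close. It gives the time, the measured TCP pose, the force, the opening and the grip force at its end, in the units of the state.
- r.read_state(): the state, without advancing time (a new reading comes with each control period).
- r.grab_frame(name): name is "scene" or "top" or "wrist"; returns a dict with "img" (400x640x3 uint8, red, green, blue), "camera_matrix" (3x3 intrinsics, pixels), "cam_to_world" (4x4, takes a point from camera to world coordinates); the wrist camera has in their place "T_tool_cam" (4x4, takes a point from camera to tool coordinates, whose origin is the TCP and whose axes are the flange's). Camera axes: x right, y up, looking along -z (the intrinsics and any distortion apply to the point x, -y, -z); pixel columns grow to the right and rows downward; lengths in mm; the calibration is good to about 2 mm. The wrist camera is an equidistant fisheye: a pixel r from the principal point sees the ray r / f radians off the axis. A picture is of the moment at which its call begins: read the wrist's pose just before it. There is no depth.
- r.hand_in(): hands the job in; it is judged then, once.
The state is a dict: "time": time; "joint_pos": joint angles; "joint_velocities": joint speeds; "effort": joint torques, N m; "ee_pos": TCP position; "ee_rot": TCP orientation; "contact_force": force on the tool from outside, world axes, zero at the start; "wrist_torque": the same for the moment, N m; "finger_gap": opening from 0.0 (shut) to 1.0 (fully open); "grasp_force": force on a finger pad.
Only numpy, scipy, OpenCV 4.12 (cv2) and the standard library are available. Lean on these libraries where they do the work, as an engineer would, in place of code of your own. Each camera call takes 0.05 s, during which the arm holds its last target. There are 200 camera calls.

### The job

Close the white food-waste caddy with the green lid: hold the lid at a slant, hook its tongue under the caddy's lip, then swing the lid down until it lies flat inside the rim, and let go. Leave the grey lid where it lies.

Things in the scene. Friction and masses are not known exactly. Their poses are not given: they have to be found in the camera images.
- caddy: White open-topped food-waste caddy with green bands, 164 x 156 x 98 mm; fixed, yaw within 20 deg of 0. Origin: on the counter below the seat; z up. Lip on the -x side, towards the robot. Low rim walls (top z = 75 mm, 8 mm thick) round the lid's place: inner faces at x = +59 and y = +-70 mm. The lid rests on ledges at z = 65 mm, 30 mm wide along the sides, 22 mm at the +x end.
- caddy_lip (a point): Middle of the lip's free edge, on its underside: x = -59, y = 0, z = 91 mm in the caddy's frame, axes as the caddy's. The lip is 7 mm thick (top z = 98 mm), runs the full width and overhangs 30 mm from the wall behind it (inner face x = -89 mm). A level lid does not go in: bring the tongue under at a slant of about 20 deg, tongue end lowest, moving along the lid's own -x.
- caddy_seat (a point): Where the green lid's origin comes to lie when closed: x = 0, y = 0, z = 65 mm in the caddy's frame; the lid's axes are then parallel to the caddy's. Play of the closed lid: 9 mm either way in x, 10 mm in y.
- green_lid: Green rigid lid, about 0.2 kg, flat on the counter, tongue towards the robot (yaw within 30 deg of 0). Origin: centre of the plate's underside, z up. Plate 100 (x) x 120 (y) x 16 mm. Tongue on the -x edge: 72 mm wide, z = 10 to 16 mm, out to x = -80 mm. Black bridge handle: bar along x over the origin, 66 mm long, 14 mm wide, z = 38 to 60 mm; pinch it across y at z = 49 mm.
- grey_lid: Grey lid of another caddy, same shape, size and axes as the green one, flat on the counter on the other side of the white caddy. Not to be moved.
- green_lid_tongue (a point): Middle of the end of the green lid's tongue: x = -80, y = 0, z = 13 mm in the lid's frame; axes as the lid's.

How it is judged (in metres and radians):
On the way:
1. the slanted green lid's tongue reaches under the caddy's lip (x of green_lid_tongue in the frame of caddy between -0.092 and -0.064 m and y of green_lid_tongue in the frame of caddy between -0.035 and 0.035 m and z of green_lid_tongue in the frame of caddy between 0.05 and 0.091 m and angle between green_lid's own z axis and vertical above 0.08 rad), for 0.1 s.
At the end, for the whole second after the job is handed in: The green lid lies at rest, flat (within 3 degrees of level) on the caddy's ledges inside the rim (height within 4 mm), the end of its tongue at least 8 mm under the lip, and released (x of green_lid_tongue in the frame of caddy between -0.092 and -0.067 m and y of green_lid_tongue in the frame of caddy between -0.025 and 0.025 m and z of green_lid_tongue in the frame of caddy between 0.074 and 0.082 m and z of green_lid in the frame of caddy between 0.061 and 0.069 m and angle between green_lid's own z axis and vertical below 0.05 rad and linear speed of green_lid below 0.02 m/s and angular speed of green_lid below 0.1 rad/s); the robot touches nothing.
It fails at once if the grey lid is moved by more than 30 mm (distance of grey_lid from where it was at the start of the episode above 0.03 m).
It also fails if it takes over 48 s, if anything falls off the work surface, if the arm or the gripper's body presses on something with over 40 N, if the wrist force passes 120 N, or if a joint passes its speed limit or range.

## Working session

There is one attempt and no reset: what is moved stays moved. The work goes in short steps, Python scripts to look and compute and a tool call to move; the robot and the scene stay as the last step left them, time stands still between calls to the robot, and variables do not carry over. Pictures are saved under pics/ and viewed, at most 13 in all, crops included, and the job is handed in when it is done.

Besides the shell and the picture viewer there is one more tool, called after "Request:" as name([rows], argument=value, ...), one row to a line, values as JSON. carry_out: Moves the arm, as the interface text tells. Its arguments: {"type":"object","properties":{"steps":{"type":"array"}},"required":["steps"]}

```bash
ls; mkdir -p pics
python3 - <<'E'
from station import r
import cv2,numpy as np
s=r.read_state();print({k:np.round(v,3) for k,v in s.items()})
for n in("top","scene"):
    f=r.grab_frame(n);cv2.imwrite(f"pics/{n}0.png",f["img"][:,:,::-1]);print(n,f["camera_matrix"],f["cam_to_world"].round(3),[k for k in f])
f=r.grab_frame("wrist");print(f["camera_matrix"],f["T_tool_cam"].round(3))
E
```

```text
pics
{'time': np.float64(0.0), 'joint_pos': array([ 1.095,  0.378,  0.08 ,  1.274, -0.   ,  1.461]), 'joint_velocities': array([-0.001, -0.002, -0.   , -0.001, -0.001,  0.   ]), 'effort': array([-2.0000e-03, -4.6361e+01,  2.6987e+01,  2.1000e-02, -0.0000e+00,
       -0.0000e+00]), 'ee_pos': array([205.531, 536.692, 403.771]), 'ee_rot': array([-0.   ,  0.182,  0.983, -0.001]), 'contact_force': array([ 0.336, -0.036,  0.028]), 'wrist_torque': array([ 0.006, -0.019,  0.012]), 'grasp_force': np.float64(0.0), 'finger_gap': np.float64(1.002)}
top [[423.55236664   0.         320.81016273]
 [  0.         423.55236664 202.7009226 ]
 [  0.           0.           1.        ]] [[-4.000000e-03  9.940000e-01 -1.060000e-01  2.916800e+02]
 [-1.000000e+00 -4.000000e-03  0.000000e+00 -4.810000e-01]
 [-0.000000e+00  1.050000e-01  9.940000e-01  1.324074e+03]
 [ 0.000000e+00  0.000000e+00  0.000000e+00  1.000000e+00]] ['img', 'camera_matrix', 'cam_to_world']
scene [[402.31820271   0.         314.85508655]
 [  0.         402.31820271 198.89906579]
 [  0.           0.           1.        ]] [[ 6.05000e-01  3.66000e-01 -7.08000e-01 -2.93934e+02]
 [-7.96000e-01  2.58000e-01 -5.47000e-01 -5.61483e+02]
 [-1.70000e-02  8.94000e-01  4.47000e-01  5.71451e+02]
 [ 0.00000e+00  0.00000e+00  0.00000e+00  1.00000e+00]] ['img', 'camera_matrix', 'cam_to_world']
[[309.70691629   0.         317.0142688 ]
 [  0.         309.70691629 199.32630402]
 [  0.           0.           1.        ]] [[-0.0000e+00  9.5000e-01  3.1100e-01  7.9698e+01]
 [ 1.0000e+00 -0.0000e+00  1.0000e-03 -3.5500e-01]
 [ 1.0000e-03  3.1100e-01 -9.5000e-01  3.0931e+01]
 [ 0.0000e+00  0.0000e+00  0.0000e+00  1.0000e+00]]
```

View pics/top0.png

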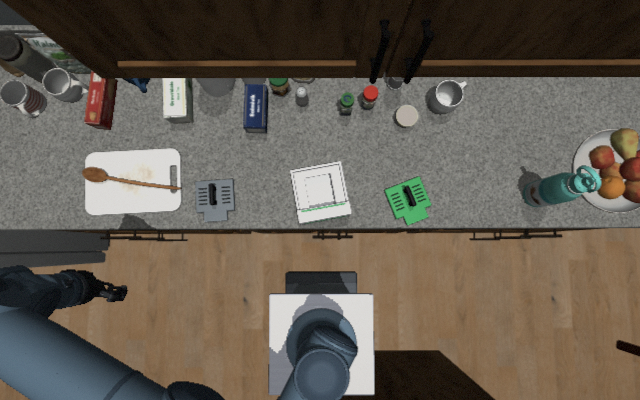

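View pics/scene0.png

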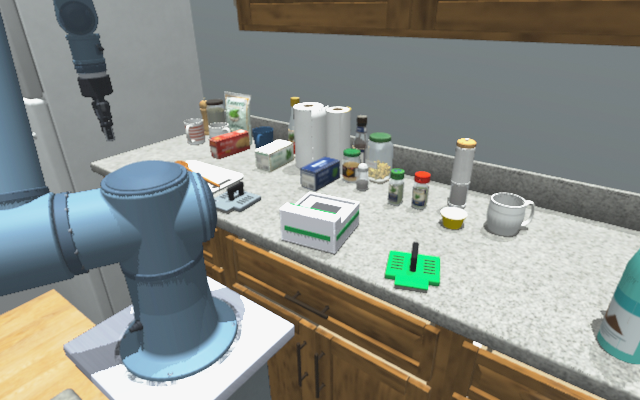

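Top view: green lid at about (408,200), its tongue pointing down-image towards the robot. Caddy at about (320,190), grey lid at (215,198). The scene view agrees. I'll get rough poses from the top camera.

```bash
cat > h.py <<'E'
from station import r
import cv2,numpy as np
from scipy.spatial.transform import Rotation as R
def tool():
    s=r.read_state();q=s["ee_rot"];T=np.eye(4);T[:3,:3]=R.from_quat([q[1],q[2],q[3],q[0]]).as_matrix();T[:3,3]=s["ee_pos"];return T
def grab(n):
    T=tool();f=r.grab_frame(n);f["M"]=f["cam_to_world"] if n!="wrist" else T@f["T_tool_cam"];f["fish"]=n=="wrist";return f
def cast(f,uv,z):
    K=f["camera_matrix"];p=(np.atleast_2d(uv).astype(float)-K[:2,2])/K[0,0]
    if f["fish"]:
        t=np.linalg.norm(p,axis=1,keepdims=True);d=np.c_[p/np.maximum(t,1e-9)*np.sin(t),np.cos(t)]
    else: d=np.c_[p,np.ones(len(p))]
    d=d*[1,-1,-1]@f["M"][:3,:3].T;c=f["M"][:3,3]
    return c+d*((z-c[2])/d[:,2:])
def go(x,y,yaw=None):
    """tool shift (cm) and turn (rad) to put the tool axis over x,y with tool y axis along lid y (mod pi)"""
    T=tool();d=T[:3,:3].T@(np.array([x,y,T[2,3]])-T[:3,3])/10
    t=None
    if yaw is not None:
        a=np.arctan2(T[1,1],T[0,1]);t=-((yaw+np.pi/2-a+np.pi/2)%np.pi-np.pi/2)
    print("shift cm",d.round(2),"turn",t,"tcp",T[:3,3].round(1),"j6",r.read_state()["joint_pos"][5].round(2))
def green(f):
    h=cv2.cvtColor(f["img"],cv2.COLOR_RGB2HSV);return cv2.inRange(h,(50,120,60),(80,255,255))
def biggest(m):
    return max(cv2.findContours(m,cv2.RETR_EXTERNAL,cv2.CHAIN_APPROX_NONE)[0],key=cv2.contourArea)[:,0]
def lidpose(f,z=16):
    """outline on the plane z -> rough centre, yaw via approxPolyDP corners"""
    c=biggest(cv2.morphologyEx(green(f),cv2.MORPH_CLOSE,np.ones((5,5))));P=cast(f,c,z)[:,:2].astype(np.float32)
    m=cv2.moments(P);g=np.array([m["m10"],m["m01"]])/m["m00"]
    print("area",m["m00"],"(14160) centroid",g)
    return P,g
E
python3 - <<'E'
from h import *
f=grab("top");P,g=lidpose(f)
print(cv2.approxPolyDP(P,9,True)[:,0].round())
h=cv2.cvtColor(f["img"],cv2.COLOR_RGB2HSV);m=cv2.inRange(h,(0,0,170),(180,60,255));m[:,:270]=0;m[:,370:]=0;m[:150]=0;m[228:]=0
c=biggest(m);Q=cast(f,c,90)[:,:2].astype(np.float32);print(cv2.minAreaRect(Q),cv2.boxPoints(cv2.minAreaRect(Q)).round())
go(g[0],g[1])
E
```

```text
area 13028.041158927372 (14160) centroid [ 437.16959196 -273.19844535]
[[ 510. -308.]
 [ 473. -201.]
 [ 382. -233.]
 [ 385. -255.]
 [ 363. -267.]
 [ 388. -329.]
 [ 416. -324.]
 [ 428. -340.]]
((476.01898193359375, 5.164329528808594), (118.237548828125, 153.72860717773438), 10.370996475219727) [[404.  70.]
 [432. -81.]
 [548. -60.]
 [520.  91.]]
shift cm [-50.6  -67.36   0.08] turn None tcp [205.6 536.8 404.1] j6 1.46
```

Request:
carry_out([
  [8.5,-43.8,-40.2,0,-0.54],
  [8.5,-43.8,-40.2,0,-0.54],
  [8.5,-43.8,-40.2,0,-0.54],
  [8.5,-43.8,-40.2,0,-0.54],
  [8.5,-43.8,-40.2,0,-0.54],
  [8.5,-43.8,-40.2,0,-0.54],
  [8.5,-43.8,-40.2,0,-0.54],
  [8.5,-43.8,-40.2,0,-0.54],
  [8.5,-43.8,-40.2,0,-0.54],
  [8.5,-43.8,-40.2,0,-0.54],
  [8.5,-43.8,-40.2,0,-0.54],
  [8.5,-43.8,-40.2,0,-0.54],
])

```text
time: 1.4
ee_pos: [470.1, 5.1, 404.7]
ee_rot: [0.0, -0.087, 0.996, 0.0]
contact_force: [0.6, 0.8, 1.1]
finger_gap: 0.994
grasp_force: 0.0
```

Run:
```python
from h import *
go(446,-270,np.deg2rad(19))
f=grab("wrist");cv2.imwrite("pics/w1.png",f["img"][:,:,::-1]);np.save("w1M.npy",f["M"]);print(f["M"].round(3))
```

```text
shift cm [ 7.140e+00 -2.668e+01 -1.000e-02] turn -0.15775694321342337 tcp [470.1   5.1 404.7] j6 -0.3
[[-1.73000e-01 -9.36000e-01 -3.07000e-01  3.91503e+02]
 [ 9.85000e-01 -1.64000e-01 -5.40000e-02 -9.17200e+00]
 [-0.00000e+00 -3.11000e-01  9.50000e-01  3.73777e+02]
 [ 0.00000e+00  0.00000e+00  0.00000e+00  1.00000e+00]]
```

View pics/w1.png

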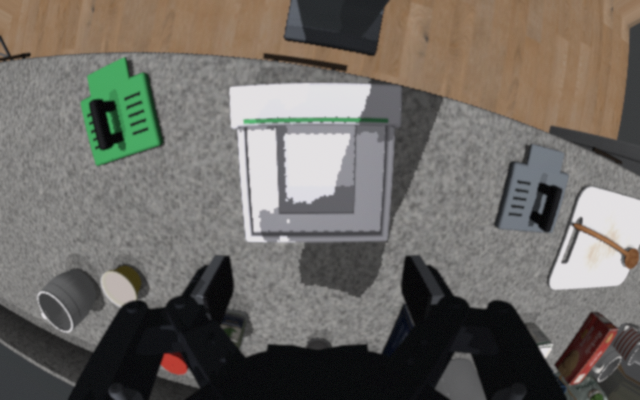

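Wrist view: lip top corners at about (230,86) and (401,84), free-edge corners at about (232,126) and (400,124), far rim corners at about (246,241) and (388,241). I'll cast these and check them against the given sizes.

Run:
```python
from h import *
f={"camera_matrix":np.array([[309.707,0,317.014],[0,309.707,199.326],[0,0,1]]),"M":np.load("w1M.npy"),"fish":True}
A=cast(f,[[230,86],[401,84],[232,126],[400,124]],98)[:,:2]
B=cast(f,[[246,241],[388,241]],75)[:,:2]
print(A.round(1),B.round(1))
for p,q in((A[0],A[1]),(A[2],A[3]),(B[0],B[1])):
    d=q-p;print("w",np.linalg.norm(d).round(1),"yaw",np.rad2deg(np.arctan2(-d[0],d[1])).round(1))
mo,mf,mb=(A[0]+A[1])/2,(A[2]+A[3])/2,(B[0]+B[1])/2
print("len",np.linalg.norm(mb-mo),np.linalg.norm(mb-mf))
d=mb-mo;yaw=np.arctan2(d[1],d[0]);u=d/np.linalg.norm(d);print("axis yaw",np.rad2deg(yaw),"centres",mo+97*u,mf+59*u,mb-67*u)
```

```text
[[388.9 -88.6]
 [360.9  61.5]
 [424.9 -81.6]
 [396.9  68. ]] [[548.3 -60.2]
 [521.6  92.1]]
w 152.7 yaw 10.6
w 152.2 yaw 10.6
w 154.6 yaw 10.0
len 162.75108886449632 126.13644894206699
axis yaw 10.449084875807536 centres [470.30598514   4.04022495] [468.9226698    3.90275411] [469.07778537   3.81372031]
```

Request:
carry_out([
  [8.5,5,-26.7,0,-0.16],
  [8.5,5,-26.7,0,-0.16],
  [8.5,5,-26.7,0,-0.16],
  [8.5,5,-26.7,0,-0.16],
  [8.5,5,-26.7,0,-0.16],
  [8.5,5,-26.7,0,-0.16],
  [8.5,5,-26.7,0,-0.16],
])

```text
time: 2.15
ee_pos: [466.6, -267.8, 404.1]
ee_rot: [-0.0, -0.164, 0.986, -0.0]
contact_force: [0.2, 0.5, 1.1]
finger_gap: 0.998
grasp_force: 0.0
```

Run:
```python
from h import *
f=grab("wrist");cv2.imwrite("pics/w2.png",f["img"][:,:,::-1]);np.save("w2M.npy",f["M"])
P,g=lidpose(f);c=cv2.approxPolyDP(P,6,True)[:,0];print(c.round(1))
h=cv2.cvtColor(f["img"],cv2.COLOR_RGB2HSV)
```

```text
area 12916.816942406585 (14160) centroid [ 435.78826928 -275.92998037]
[[ 361.  -270.1]
 [ 384.1 -330.4]
 [ 410.8 -322.8]
 [ 421.8 -342.3]
 [ 508.8 -306.8]
 [ 466.4 -202.4]
 [ 381.7 -235.9]
 [ 386.4 -258.7]]
```

View pics/w2.png

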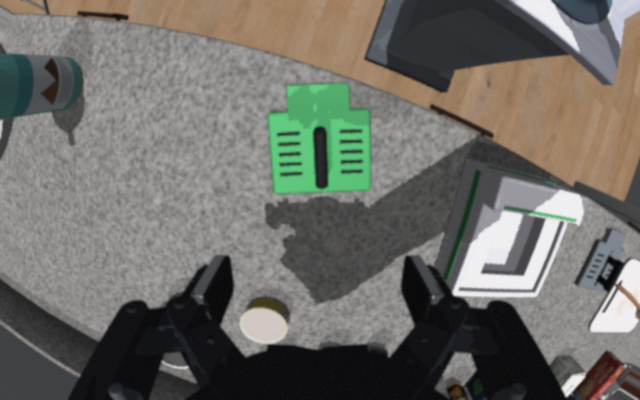

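Lid handle bar at about (320,157), from row 127 to 187. Plate corners are clean, giving centre about (444.7,-271.9) and yaw about 22°. Cross-check with the bar at z=60.

Run:
```python
from h import *
f={"camera_matrix":np.array([[309.707,0,317.014],[0,309.707,199.326],[0,0,1]]),"M":np.load("w2M.npy"),"fish":True}
img=cv2.imread("pics/w2.png");m=(img.max(2)<45).astype(np.uint8)*255;k=np.zeros_like(m);k[115:195,308:335]=255
P=biggest(m&k);p=cast(f,P,60)[:,:2].astype(np.float32);print(P.min(0),P.max(0),cv2.minAreaRect(p))
go(444.7,-271.9,np.deg2rad(22))
```

```text
[315 128] [326 186] ((444.09967041015625, -272.5903015136719), (60.95692443847656, 10.524759292602539), 20.88869285583496)
shift cm [2.26 0.14 0.  ] turn -0.05291869377240732 tcp [ 466.5 -265.8  404.2] j6 -0.97
```

Request:
carry_out([
  [8.5,2.3,0.1,8,-0.04],
  [8.5,2.3,0.1,8,-0.04],
  [8.5,2.3,0.1,15,-0.04],
  [8.5,2.3,0.1,20,-0.04],
  [8.5,2.3,0.1,20,-0.04],
  [8.5,2.3,0.1,20,-0.04],
  [0,2.3,0.1,20,-0.04],
  [0,2.3,0.1,20,-0.04],
  [0,2.3,0.1,20,-0.04],
  [0,2.3,0.1,20,-0.04],
  [0,2.3,0.1,20,-0.04],
  [0,2.3,0.1,20,-0.04],
])

```text
time: 3.4
ee_pos: [445.2, -271.4, 205.8]
ee_rot: [0.001, -0.186, 0.983, -0.001]
contact_force: [0.1, -0.1, 6.3]
finger_gap: 0.153
grasp_force: 59.6
```

Request:
carry_out([
  [0,0,0,-5,0],
  [0,0,0,-10,0],
  [0,0,0,-15,0],
  [0,0,0,-15,0],
])

```text
time: 3.8
ee_pos: [446.6, -272.5, 361.8]
ee_rot: [0.004, -0.186, 0.983, -0.005]
contact_force: [0.8, -0.7, -1.5]
finger_gap: 0.149
grasp_force: 59.7
```

Run:
```python
from h import *
y=np.deg2rad(10.4);go(469.4+27*np.cos(y),3.9+27*np.sin(y),y);print(r.read_state()["contact_force"],r.read_state()["grasp_force"])
```

```text
shift cm [-14.88  24.38  -0.17] turn 0.19257624838441978 tcp [ 446.6 -272.5  361.8] j6 -1.04
[ 0.83516479 -0.68406351 -1.48582168] 59.68152165412903
```

Request:
carry_out([
  [0,-15,24.3,0,0.19],
  [0,-15,24.3,0,0.19],
  [0,-15,24.3,0,0.19],
  [0,-15,24.3,0,0.19],
  [0,-15,24.3,0,0.19],
  [0,-15,24.3,0,0.19],
  [0,-15,24.3,0,0.19],
  [0,-15,24.3,0,0.19],
  [0,-15,24.3,0,0.19],
])

```text
time: 4.7
ee_pos: [495.2, 9.3, 354.0]
ee_rot: [-0.001, -0.092, 0.996, -0.0]
contact_force: [0.2, -1.0, -1.8]
finger_gap: 0.157
grasp_force: 59.9
```

Run:
```python
from h import *
y=np.deg2rad(10.4);go(469.4+27*np.cos(y),3.9+27*np.sin(y),y)
f=grab("wrist");cv2.imwrite("pics/w3.png",f["img"][:,:,::-1])
f=grab("scene");cv2.imwrite("pics/s3.png",cv2.resize(f["img"][150:300,220:420,::-1],(800,600)))
```

```text
shift cm [-0.07 -0.07 -0.  ] turn 0.0017467917376869924 tcp [495.2   9.3 354. ] j6 -0.29
```

View pics/w3.png

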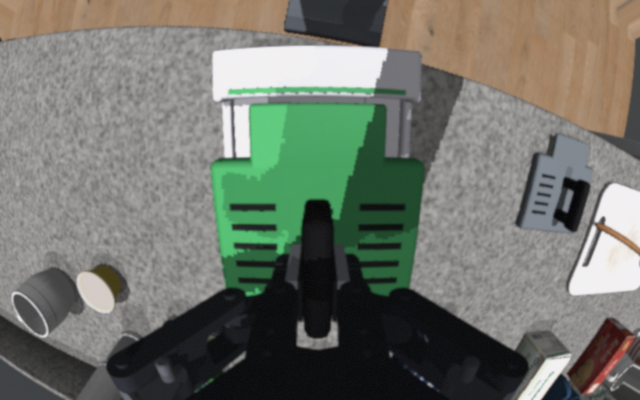

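View pics/s3.png

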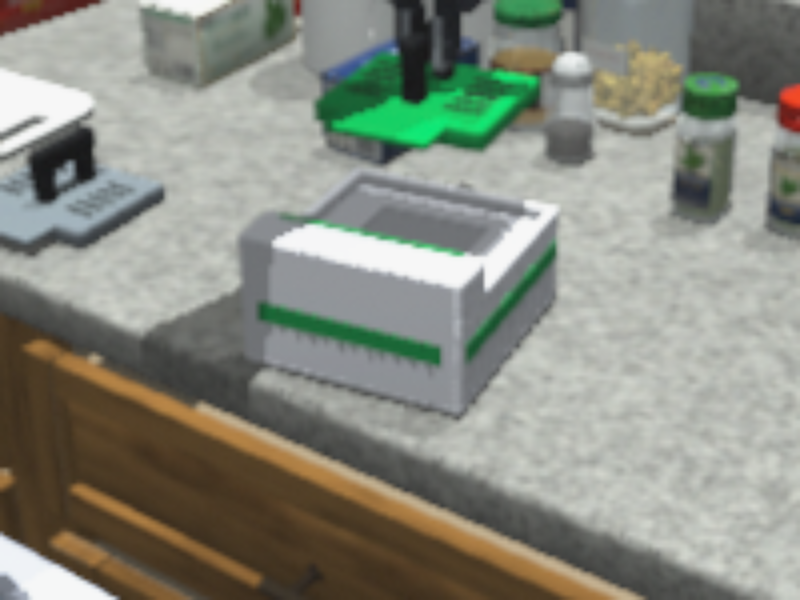

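Wrist view: the lid is held level, its tongue (columns 250–386) centred on the lip (213–421). The scene crop shows it level too. The moves can't tilt the tool, so I need to turn the lid in the grip. I'll rest its +x end on the caddy's -y side wall, with the lid outside the caddy, and roll it down about that edge.

Request:
carry_out([
  [0,2.7,-11.8,0,-1.57],
  [0,2.7,-11.8,0,-1.57],
  [0,2.7,-11.8,0,-1.57],
  [0,2.7,-11.8,0,-1.57],
  [0,2.7,-11.8,0,-1.57],
  [0,2.7,-11.8,0,-1.57],
  [0,2.7,-11.8,0,-1.57],
  [0,2.7,-11.8,0,-1.57],
  [0,2.7,-11.8,0,-1.57],
  [0,2.7,-11.8,0,-1.57],
  [0,2.7,-11.8,0,-1.57],
  [0,2.7,-11.8,0,-1.57],
])

```text
time: 6.0
ee_pos: [490.2, -112.1, 354.6]
ee_rot: [0.0, 0.768, -0.64, -0.0]
contact_force: [-0.2, 0.9, -2.5]
finger_gap: 0.152
grasp_force: 60.0
```

```bash
cat >> h.py <<'E'
def cad():
    T=tool();y=np.deg2rad(10.4);C=np.array([[np.cos(y),np.sin(y)],[-np.sin(y),np.cos(y)]])
    print("G caddy",(C@(T[:2,3]-[469.4,3.9])).round(1),"Gz",(T[2,3]-155).round(1),"tool x,y in caddy",(C@T[:2,:2]).round(2).tolist(),"F",r.read_state()["contact_force"].round(1),r.read_state()["wrist_torque"].round(2))
E
python3 -c "
from h import *
cad()"
```

```text
G caddy [  -0.5 -117.8] Gz 199.6 tool x,y in caddy [[-0.0, -1.0], [-1.0, 0.0]] F [-0.2  0.9 -2.5] [ 0.03 -0.03  0.02]
```

Request:
carry_out([
  [0,0,0,4,0],
  [0,0,0,6.5,0],
  [0,0,0,7.2,0],
  [0,0,0,7.4,0],
  [0,0,0,7.6,0],
  [0,0,0,7.6,0],
])

```text
time: 6.6
ee_pos: [493.6, -113.5, 283.9]
ee_rot: [-0.001, 0.768, -0.641, 0.006]
contact_force: [-0.1, -2.1, 24.6]
finger_gap: 0.156
grasp_force: 114.8
```

Request:
carry_out([
  [0,0,0,0,0],
  [0,0,0,0,0],
])

```text
time: 6.8
ee_pos: [493.5, -113.5, 284.1]
ee_rot: [-0.001, 0.768, -0.641, 0.006]
contact_force: [0.8, -3.3, 25.3]
finger_gap: 0.155
grasp_force: 114.1
```

Run:
```python
from h import *
cad();f=grab("scene");cv2.imwrite("pics/s4.png",cv2.resize(f["img"][130:280,240:440,::-1],(800,600)))
```

```text
G caddy [   2.5 -119.8] Gz 129.1 tool x,y in caddy [[-0.0, -1.0], [-1.0, 0.0]] F [ 0.8 -3.3 25.3] [0.1  1.72 0.28]
```

View pics/s4.png

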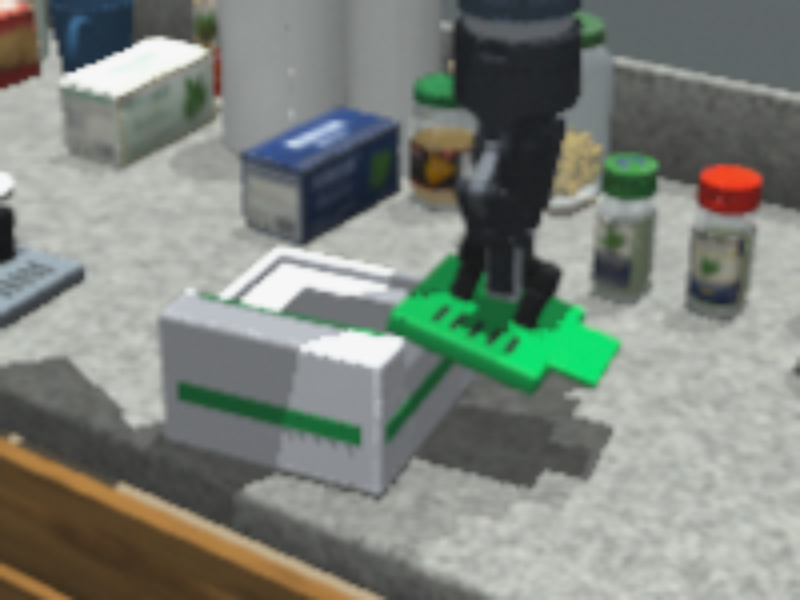

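The scene crop shows the lid's near +x corner by the end of the lip block, at about (400,320). It has probably caught there. I'll back up and shift 10 mm along the caddy's +x.

Request:
carry_out([
  [0,0,0,-1.2,0],
  [0,0,0,-1.2,0],
  [0,0,-1,-1.2,0],
  [0,0,-1,-0.8,0],
  [0,0,-1,-0.4,0],
  [0,0,-1,-0.2,0],
  [0,0,-1,0,0],
  [0,0,-1,0,0],
])

```text
time: 7.65
ee_pos: [500.0, -108.9, 277.9]
ee_rot: [0.0, 0.769, -0.639, -0.001]
contact_force: [0.5, -0.8, -1.9]
finger_gap: 0.154
grasp_force: 63.1
```

Run:
```python
from h import *
cad()
```

```text
G caddy [   9.8 -116.5] Gz 122.9 tool x,y in caddy [[0.0, -1.0], [-1.0, -0.0]] F [ 0.5 -0.8 -1.9] [-0.05  0.01  0.02]
```

Request:
carry_out([
  [0,0.2,0,0.25,0],
  [0,0.4,0,0.45,0],
  [0,0.6,0,0.65,0],
  [0,0.85,0,0.85,0],
  [0,0.85,0,0.85,0],
])

```text
time: 8.15
ee_pos: [502.2, -117.8, 270.4]
ee_rot: [-0.0, 0.769, -0.639, 0.0]
contact_force: [-0.5, 1.7, 1.8]
finger_gap: 0.152
grasp_force: 63.5
```

Run:
```python
from h import *
cad()
```

```text
G caddy [  10.3 -125.6] Gz 115.4 tool x,y in caddy [[0.0, -1.0], [-1.0, -0.0]] F [-0.5  1.7  1.8] [ 0.22 -0.03  0.02]
```

Request:
carry_out([
  [0,0.2,0,0.25,0],
  [0,0.4,0,0.5,0],
  [0,0.6,0,0.75,0],
  [0,0.75,0,1.0,0],
  [0,0.75,0,1.0,0],
])

```text
time: 8.65
ee_pos: [503.9, -125.2, 261.2]
ee_rot: [-0.001, 0.769, -0.639, 0.001]
contact_force: [-1.3, 0.7, 5.4]
finger_gap: 0.152
grasp_force: 66.3
```

Run:
```python
from h import *
cad();f=grab("scene");cv2.imwrite("pics/s5.png",cv2.resize(f["img"][130:280,240:440,::-1],(800,600)))
```

```text
G caddy [  10.6 -133.2] Gz 106.2 tool x,y in caddy [[0.0, -1.0], [-1.0, -0.0]] F [-1.3  0.7  5.4] [0.47 0.25 0.13]
```

View pics/s5.png

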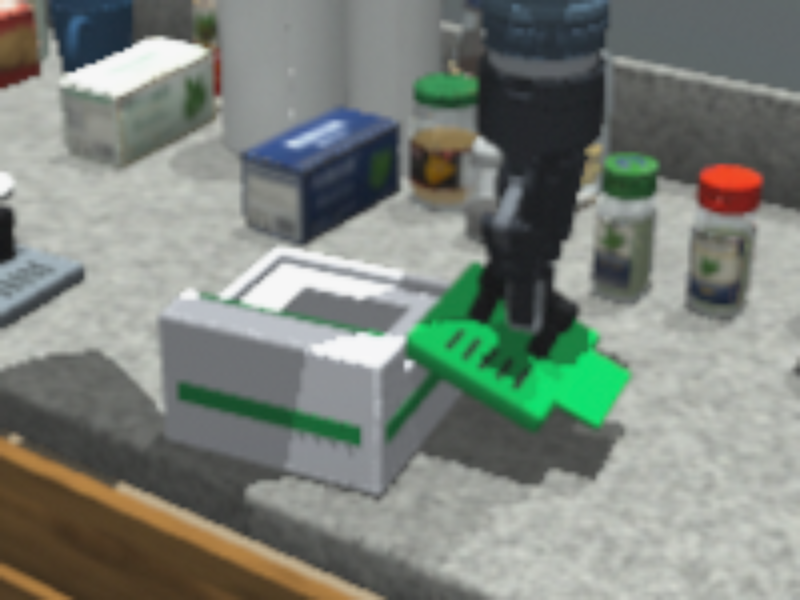

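The lid now slants, tongue down. The pivot geometry gives about 22°. I'll lift, move over the caddy and turn back.

Request:
carry_out([
  [0,0,0,-4,0],
  [0,0,0,-8.5,0],
  [0,-4,-0.6,-8.5,0.15],
  [0,-8,-0.6,-8.5,0.3],
  [0,-13.3,-0.6,-8.5,0.45],
  [0,-13.3,-0.6,-8.5,0.6],
  [0,-13.3,-0.6,-8.5,0.75],
  [0,-13.3,-0.6,-8.5,0.9],
  [0,-13.3,-0.6,-8.5,1.05],
  [0,-13.3,-0.6,-8.5,1.2],
  [0,-13.3,-0.6,-8.5,1.35],
  [0,-13.3,-0.6,-8.5,1.5],
])

```text
time: 9.9
ee_pos: [484.9, 6.9, 344.8]
ee_rot: [-0.0, -0.134, 0.991, -0.0]
contact_force: [-0.1, 0.1, -2.1]
finger_gap: 0.152
grasp_force: 64.9
```

Request:
carry_out([
  [0,0,0,0,0.07],
  [0,0,0,0,0.07],
  [0,0,0,0,0.07],
])

```text
time: 10.2
ee_pos: [484.9, 7.0, 344.9]
ee_rot: [-0.0, -0.104, 0.995, -0.0]
contact_force: [0.6, 0.2, -2.5]
finger_gap: 0.155
grasp_force: 64.9
```

Run:
```python
from h import *
cad();f=grab("wrist");c=biggest(green(f))
# tongue end corners in wrist view: find approx polygon
print(cv2.approxPolyDP(c,5,True)[:,0].tolist())
a=f["img"];b=cv2.resize(grab("scene")["img"][130:280,240:440],(800,600));np.save("w6M.npy",f["M"])
cv2.imwrite("pics/m6.png",np.vstack([cv2.resize(a,(480,300)),cv2.resize(b,(480,300))])[:,:,::-1])
```

```text
G caddy [15.8  0.2] Gz 189.9 tool x,y in caddy [[-1.0, -0.03], [-0.03, 1.0]] F [ 0.6  0.2 -2.5] [-0.01 -0.    0.03]
[[221, 190], [223, 288], [269, 283], [270, 273], [234, 267], [273, 266], [290, 243], [300, 242], [312, 211], [329, 215], [334, 242], [342, 242], [360, 265], [400, 266], [399, 272], [364, 273], [367, 284], [412, 288], [413, 190], [376, 185], [374, 138], [262, 137], [258, 184]]
```

View pics/m6.png

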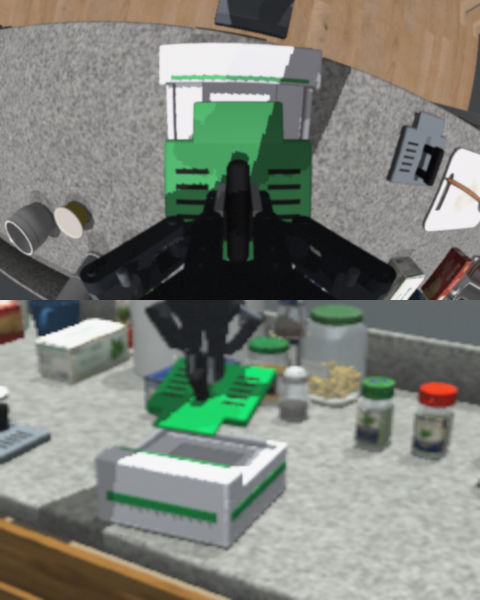

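Run:
```python
from h import *
f={"camera_matrix":np.array([[309.707,0,317.014],[0,309.707,199.326],[0,0,1]]),"M":np.load("w6M.npy"),"fish":True}
y=np.deg2rad(10.4);C=np.array([[np.cos(y),np.sin(y)],[-np.sin(y),np.cos(y)]])
for z in(118,128,138):
    p=(cast(f,[[262,137],[374,138]],z)[:,:2]-[469.4,3.9])@C.T;print(z,p.round(1).tolist(),np.linalg.norm(p[1]-p[0]).round(1),"pred x",15.8-61.4)
```

```text
118 [[-41.1, -37.0], [-42.4, 34.6]] 71.7 pred x -45.599999999999994
128 [[-42.3, -35.2], [-43.5, 32.7]] 68.0 pred x -45.599999999999994
138 [[-43.5, -33.5], [-44.6, 30.9]] 64.3 pred x -45.599999999999994
```

Request:
carry_out([
  [0,0,0,2,0.02],
  [0,0,0,3.7,0.02],
  [0,0,0,3.7,0.02],
  [0,0.6,0,3.94,0.02],
  [0,1.2,0,4.2,0.02],
  [0,1.8,0,4.45,0.02],
  [0,2.4,0,4.7,0.02],
  [0,2.4,0,4.7,0.02],
])

```text
time: 11.1
ee_pos: [460.3, 2.0, 298.0]
ee_rot: [-0.001, -0.093, 0.996, 0.0]
contact_force: [0.1, 0.6, -2.5]
finger_gap: 0.15
grasp_force: 64.8
```

Run:
```python
from h import *
cad()
```

```text
G caddy [-9.3 -0.2] Gz 143.0 tool x,y in caddy [[-1.0, -0.0], [-0.0, 1.0]] F [ 0.1  0.6 -2.5] [ 0.01  0.01 -0.02]
```

Free of contact, with the tongue tip at about x=-68. Continue to x=-78.

Request:
carry_out([
  [0,0.4,0,0.2,0],
  [0,0.8,0,0.4,0],
  [0,1.0,0,0.5,0],
  [0,1.0,0,0.5,0],
  [0,1.0,0,0.5,0],
])

```text
time: 11.6
ee_pos: [451.8, 0.3, 293.2]
ee_rot: [0.0, -0.093, 0.996, 0.0]
contact_force: [-0.4, -0.2, -2.1]
finger_gap: 0.151
grasp_force: 64.8
```

Run:
```python
from h import *
cad();a=grab("wrist")["img"];b=grab("scene")["img"][130:280,240:440]
cv2.imwrite("pics/m7.png",np.vstack([cv2.resize(a,(480,300)),cv2.resize(b,(480,300))])[:,:,::-1])
```

```text
G caddy [-18.   -0.4] Gz 138.2 tool x,y in caddy [[-1.0, -0.0], [-0.0, 1.0]] F [-0.4 -0.2 -2.1] [ 0.02  0.03 -0.01]
```

View pics/m7.png

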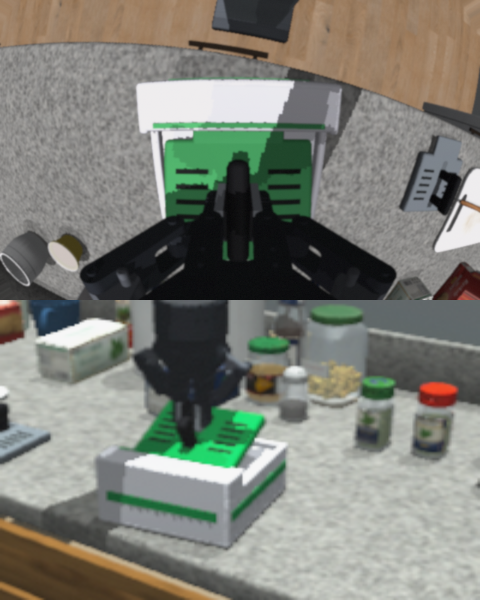

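Hooked: in the wrist view the tongue has vanished under the lip edge. The scene view shows the lid slanted inside the rim. Now down to the ledge, then swing flat.

Request:
carry_out([
  [0,0,0,0.4,0],
  [0,0,0,0.8,0],
  [0,-0.3,0,1.0,0],
  [0,-0.6,0,1.15,0],
  [0,-0.9,0,1.3,0],
  [0,-1.2,0,1.5,0],
  [0,-1.2,0,1.5,0],
])

```text
time: 12.4
ee_pos: [463.0, 2.5, 278.3]
ee_rot: [-0.001, -0.093, 0.996, -0.0]
contact_force: [-4.1, -0.4, 5.9]
finger_gap: 0.148
grasp_force: 66.4
```

Run:
```python
from h import *
cad()
```

```text
G caddy [-6.5 -0.2] Gz 123.3 tool x,y in caddy [[-1.0, -0.0], [-0.0, 1.0]] F [-4.1 -0.4  5.9] [-0.12  1.13  0.06]
```

Rotating with modest force. Continue.

Request:
carry_out([
  [0,-0.2,0,0.2,0],
  [0,-0.4,0,0.4,0],
  [0,-0.6,0,0.6,0],
  [0,-0.8,0,0.75,0],
  [0,-0.8,0,0.9,0],
  [0,-0.8,0,0.9,0],
])

```text
time: 13.0
ee_pos: [472.4, 4.2, 270.6]
ee_rot: [0.001, -0.093, 0.996, 0.0]
contact_force: [-0.7, 2.2, 9.1]
finger_gap: 0.152
grasp_force: 67.8
```

Run:
```python
from h import *
cad();a=grab("wrist")["img"];b=grab("scene")["img"][130:280,240:440]
cv2.imwrite("pics/m8.png",np.vstack([cv2.resize(a,(480,300)),cv2.resize(b,(480,300))])[:,:,::-1])
```

```text
G caddy [ 3.  -0.2] Gz 115.6 tool x,y in caddy [[-1.0, -0.0], [-0.0, 1.0]] F [-0.7  2.2  9.1] [ 0.2   0.73 -0.01]
```

View pics/m8.png

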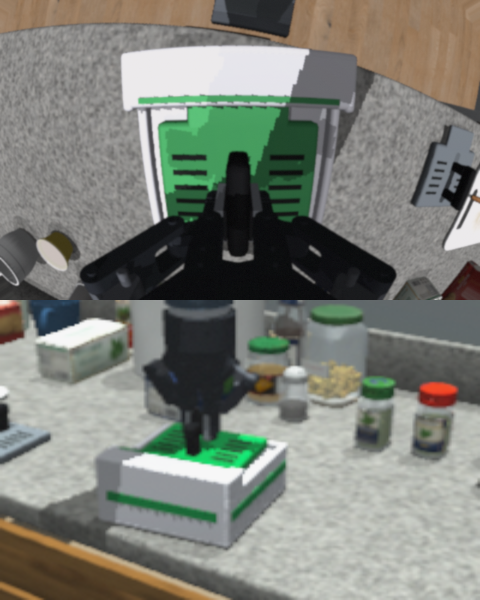

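The lid looks nearly flat inside the rim. A small press, then open and retreat.

Request:
carry_out([
  [0,0,0,0.15,0],
  [0,0,0,0.3,0],
  [0,0,0,0.3,0],
  [0,0,0,0,0],
  [6,0,0,0,0],
  [6,0,0,0,0],
  [6,0,0,0,0],
  [6,0,0,0,0],
  [6,0,0,-3,0],
  [6,0,0,-8,0],
  [6,0,0,-13,0],
  [6,0,0,-13,0],
])

```text
time: 14.3
ee_pos: [473.4, 3.7, 406.0]
ee_rot: [0.006, -0.093, 0.996, -0.001]
contact_force: [1.5, -0.9, -0.1]
finger_gap: 0.703
grasp_force: 0.0
```

Run:
```python
from h import *
cad();f=grab("wrist");a=f["img"];b=grab("scene")["img"][130:280,240:440]
y=np.deg2rad(10.4);C=np.array([[np.cos(y),np.sin(y)],[-np.sin(y),np.cos(y)]])
c=biggest(cv2.morphologyEx(green(f),cv2.MORPH_OPEN,np.ones((9,9))));q=cv2.approxPolyDP(c,5,True)[:,0]
print(np.c_[q,((cast(f,q,81)[:,:2]-[469.4,3.9])@C.T).round(1)].tolist())
cv2.imwrite("pics/m9.png",np.vstack([cv2.resize(a,(480,300)),cv2.resize(b,(480,300))])[:,:,::-1])
```

```text
G caddy [ 3.9 -0.9] Gz 251.0 tool x,y in caddy [[-1.0, -0.0], [-0.0, 1.0]] F [ 1.5 -0.9 -0.1] [ 0.02 -0.   -0.  ]
[[259.0, 133.0, -42.8, -58.4], [262.0, 201.0, 26.0, -58.3], [295.0, 203.0, 27.9, -24.7], [263.0, 204.0, 29.2, -57.5], [265.0, 222.0, 49.1, -56.5], [311.0, 223.0, 49.7, -8.7], [315.0, 151.0, -24.9, -4.8], [327.0, 158.0, -18.1, 6.8], [327.0, 223.0, 49.6, 7.8], [373.0, 222.0, 48.5, 55.6], [374.0, 204.0, 28.6, 55.3], [342.0, 203.0, 27.7, 22.5], [348.0, 201.0, 25.5, 28.5], [343.0, 155.0, -21.2, 22.2], [369.0, 155.0, -21.7, 47.5], [367.0, 190.0, 13.8, 47.2], [375.0, 190.0, 13.7, 55.4], [377.0, 131.0, -45.3, 54.4], [360.0, 131.0, -44.8, 37.9], [355.0, 120.0, -55.2, 32.9], [285.0, 119.0, -55.8, -33.1], [281.0, 129.0, -46.3, -37.0]]
```

View pics/m9.png

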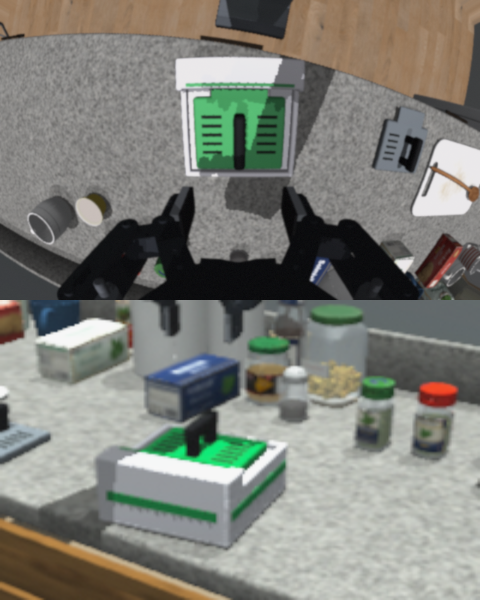

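The lid lies flat inside the rim, released. Its centre is at about (2,-1) mm from the seat, so the tongue end is at about x=-78.

```bash
python3 -c "
from station import r
print(r.hand_in())"
```

```text
the job is handed in; nothing more can be done
None
```

The green lid is hooked under the lip, lies flat inside the caddy's rim and is released; I did not touch the grey lid, and I handed the job in at about 14.5 s (no verdict was returned).

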